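# Turn the coffee-corner carousel to the mug

## Task

Bring the honey round to the mug: with one fingertip, gently push a spoke of the four-spoke wheel on top of the coffee-corner carousel, either way round, until the amber honey jar on its tray stands right in line between the wheel's post and the mug on the saucer, and leave it there. Only push the spokes: do not grip the wheel, touch the tray, the mug or anything standing on the tray, lift anything or make anything slide or tip.

Things in the scene. Friction and masses are not known exactly. Their poses are not given: they have to be found in the camera images.
- handwheel: Plain steel wheel lying level on the carousel's post. Origin on the upright turning axis at the spokes' mid-height, 145 mm above the worktop. Four level round spokes, 13 mm thick, at 45, 135, 225 and 315 degrees from its x axis; 22 mm end balls centred 92 mm from the axis. Hub 36 mm across, top 16 mm above origin. x axis points between two spokes, over the honey jar.
- spoke (a point): Good place to push one of the spokes: on its centre line, 65 mm from the turning axis, 145 mm above the worktop. This spoke is the one 45 degrees anticlockwise (from above) of the honey jar; the other three are alike, a quarter turn apart. Over the jars, all is free between the spokes from 115 mm above the worktop upward.
- turntable (a joint): Angle of wheel and tray about the upright post, rad, 0 at the start, positive anticlockwise seen from above; free to go 6.2 rad either way. It turns stiffly (a push of about 1 to 2 N on a spoke) and stays where it is left, with no spring.
- tray: Round wooden tray of the carousel, 216 mm across, with a standing floor 24 mm above the worktop. Origin on the turning axis at worktop height, z up, x axis as that of the wheel. Turns with the wheel; not to be touched.
- honey: Amber honey jar with a cork lid, 55 mm across and 81 mm tall, standing loose on the tray 70 mm from the axis, under the middle of a gap between two spokes. Origin at the centre of its underside. It rides round with the tray.
- serving_point (a point): The place where the honey jar's underside centre has to come: 70 mm from the turning axis, on the straight line from the axis to the saucer's centre, at the height of the tray's floor. Fixed to the stand, does not turn.
- saucer_centre (a point): Centre of the round wooden saucer (116 mm across) that is fixed to the stand by a tongue, 195 mm from the turning axis, 8 mm above the worktop. The mug stands on it.
- mug: White glazed mug, 98 mm across, 90 mm tall, with a handle, loose on the saucer. Origin at the centre of its underside. To be left alone.
- spread: Glass jar with a black lid, 59 mm across, 91 mm tall, loose on the tray, 70 mm from the axis in one of the other three gaps. Origin at the centre of its underside. To be left alone.
- steel_cup: Steel tumbler standing upside down, 68 mm across, 74 mm tall, loose on the tray in one of the other three gaps. Origin at the centre of its underside. To be left alone.
- press: Coffee tamper standing upright: flat steel foot 57 mm across with a black turned handle, 82 mm tall in all, loose on the tray in one of the other three gaps. Origin at the centre of its underside. To be left alone.

How it is judged:
By the outcome, as a careful person would: the job done as asked, in the order asked, and still so for the second after the job is handed in, with the robot touching nothing.
It also fails if it takes over 45 s, if anything falls off the work surface, if the arm or the gripper's body presses on something with over 40 N, if the wrist force passes 120 N, or if a joint passes its speed limit or range.

## Robot

A 7-joint arm with a two-finger parallel gripper is mounted at the origin on a cart in front of the work surface, level with it; the furniture and walls round the work are solid. World frame = base frame: x ahead of the robot, y to its left, z up, the work surface at z = 0. Lengths are in m, angles in rad, forces in N, time in s.
With the tool pointing down it reaches from about 0.425 to 0.925 m from the base axis. Payload 6.8 kg.
Tool frame: the origin (TCP) lies at the very end of the fingers, on their centre line; the grasp point (between the pads) lies 19 mm behind it; z points along the fingers, y is the line along which they close (so a half turn about z gives the same grasp; the last joint's range is limited). The gripper opens to 85 mm and grips with 20 to 120 N. Pads are 22 mm wide; open, the fingers measure 114 mm over their backs; the gripper's body (76 mm by 85 mm) begins 54 mm behind the grasp point. The pads swing forward as they close: fully open they stand 13 mm farther back than shut.
Start: joints at [1.214, 0.477, 0.022, 1.555, -0.011, 1.109, -0.083], TCP at [0.166, -0.654, 0.231] pointing down, gripper open.
Joint ranges: [-2.96, 2.96], [-0.34, 2.1], [-1.41, 1.46], [0.24, 2.44], [-1.37, 4.51], [0.17, 1.92], [-2.96, 2.96]. Speed limits (rad/s): [2.39, 2.39, 3.14, 3.14, 3.14, 3.14, 3.14].

## Interface

Orientations are given as a unit quaternion [w, x, y, z].
In Python, from station import bot gives the robot as it stands.
- The arm moves only by the tool apply_moves, never from a script. Its argument "deltas" is a list of rows, each a list of 3 entries, a list of its own where there are three numbers: the closure, from 0 (fully open) to 1 (shut), then the shift along the tool's x, y, z in units of 0.2 m (1.0 is 0.2 m), then the turn about the tool's z in units of 2 pi rad (1.0 is 2 pi rad). A call has 1 to 12 rows; each row is the pose to reach, as a shift and turn from the pose commanded when the call began, along the tool's axes at that moment, turning the shorter way round; what a row does not reach only later rows make up. A row lasts 1/10 s, in which the tool goes at most 50 mm and 8.59 degrees, less where a joint would pass 70% of its speed; a pose out of reach is approached as far as the arm can. A call with a number of a shift or a turn outside -1 to 1 is refused whole. A call with a gripper value outside its range is refused whole. The fingers move at their own pace and stop on an object; "squeeze" is the grip in N (left out, the last holds). Time passes only in rows, so rows that repeat a pose let the fingers close. It gives the time, the measured TCP pose, the force, the opening and the grip force at its end, in the units of the state.
- bot.get_obs(): the state, without advancing time (a new reading comes with each control period).
- bot.read_camera(name): name is "side" or "top"; returns a dict with "color" (480x640x3 uint8, red, green, blue), "intrinsics" (3x3 intrinsics, pixels), "pose" (4x4, takes a point from camera to world coordinates). Camera axes: x right, y down, z forward; pixel columns grow to the right and rows downward; lengths in m; the calibration is good to about 2 mm. A picture is of the moment at which its call begins. There is no depth.
- bot.hand_in(): hands the job in; it is judged then, once.
Trained networks look in a picture, given as the dict that the camera call returned (one of the last four; its "shot" number tells which), for a name from the list of things; names that differ only in an ending like _2 or _b are one class to them, and where a whole thing is asked for, a point or a joint stands for the part that bears it (a point fixed in the world has none). Each returns a list of dicts, best first, with "confidence" (0 to 1); they miss things now and then, are a little off and sometimes report something else, mostly with a low value. They report only what shows in the picture. A call takes as long as a camera call.
- bot.look_for(picture, target): "point" ([x, y, z] in m, in world coordinates, good to about 4 mm: the middle of the surface that is visible of it).
The state is a dict: "t": time; "q": joint angles; "joint_vel": joint speeds; "joint_torque": joint torques, N m; "eef_pos": TCP position; "tool_rot": TCP orientation; "contact_force": force on the tool from outside, world axes, zero at the start; "torque": the same for the moment, N m; "gripper_width": opening from 0.0 (shut) to 1.0 (fully open); "grasp_force": force on a finger pad.
Only numpy, scipy, OpenCV 4.12 (cv2) and the standard library are available. Lean on these libraries where they do the work, as an engineer would, in place of code of your own. Each camera call takes 0.05 s, during which the arm holds its last target. There are 200 camera calls.

## Working session

There is one attempt and no reset: what is moved stays moved. The work goes in short steps, Python scripts to look and compute and a tool call to move; the robot and the scene stay as the last step left them, time stands still between calls to the robot, and variables do not carry over. Pictures are saved under pics/ and viewed, at most 10 in all, crops included, and the job is handed in when it is done.

Besides the shell and the picture viewer there is one more tool, called by a JSON object that holds its "op" and its "data". apply_moves: Moves the arm, as the interface text tells. Its arguments: {"type":"object","properties":{"deltas":{"type":"array","items":{"type":"array"}},"squeeze":{"type":"number"}},"required":["deltas"]}

```bash
mkdir -p pics
python3 - <<'E'
from station import bot
import cv2,numpy as np
o=bot.get_obs();print(o['t'],o['eef_pos'],o['tool_rot'],o['gripper_width'])
for n in ['top','side']:
    p=bot.read_camera(n);cv2.imwrite(f'pics/{n}0.png',p['color'][:,:,::-1])
    print(n,p['intrinsics'].tolist(),np.round(p['pose'],4).tolist())
    for t in ['handwheel','honey','mug','saucer_centre','tray','spread','steel_cup','press','spoke']:
        try:print(t,[(np.round(r['point'],3).tolist(),round(r['confidence'],2)) for r in bot.look_for(p,t)[:3]])
        except Exception as e:print(t,e)
print(bot.get_obs()['t'])
E
```

```text
0.0 [ 0.16605307 -0.65362069  0.23032968] [-9.13015867e-04  9.92269080e-01  1.24101575e-01 -1.94218610e-04] 1.0025044301530437
top [[492.93579012605727, 0.0, 317.691156067024], [0.0, 492.93579012605727, 245.08810294426075], [0.0, 0.0, 1.0]] [[-0.0059, -0.9964, 0.0846, 0.4455], [-0.9997, 0.0077, 0.0215, -0.3389], [-0.0221, -0.0845, -0.9962, 0.9546], [0.0, 0.0, 0.0, 1.0]]
handwheel [([0.509, -0.434, 0.012], 0.19)]
honey [([0.553, -0.307, 0.106], 0.93), ([0.525, -0.503, 0.016], 0.22)]
mug [([0.526, -0.501, 0.015], 0.58)]
saucer_centre [([0.51, -0.435, 0.012], 0.89), ([0.554, -0.309, 0.103], 0.49), ([0.525, -0.5, 0.02], 0.4)]
tray [([0.478, -0.283, 0.022], 0.85)]
spread [([0.515, -0.22, 0.113], 0.97)]
steel_cup [([0.466, -0.352, 0.097], 0.83), ([0.551, -0.309, 0.106], 0.25)]
press [([0.421, -0.266, 0.04], 0.95)]
spoke [([0.484, -0.286, 0.148], 0.78)]
side [[470.0250875170801, 0.0, 308.7466215930385], [0.0, 470.0250875170801, 236.9387605439943], [0.0, 0.0, 1.0]] [[-0.9981, -0.0156, 0.0601, 0.4434], [-0.0606, 0.4543, -0.8888, 0.4281], [-0.0135, -0.8907, -0.4543, 0.5148], [0.0, 0.0, 0.0, 1.0]]
handwheel [([0.491, -0.272, 0.155], 0.75)]
honey [([0.559, -0.289, 0.086], 0.87)]
mug [([0.531, -0.464, 0.081], 0.6)]
saucer_centre [([0.528, -0.44, 0.011], 0.42)]
tray [([0.474, -0.232, 0.026], 0.76)]
spread [([0.512, -0.2, 0.085], 0.65)]
steel_cup [([0.462, -0.326, 0.06], 0.88), ([0.528, -0.463, 0.082], 0.72)]
press [([0.423, -0.252, 0.045], 0.7)]
spoke [([0.49, -0.27, 0.149], 0.84)]
1.0
```

View pics/top0.png

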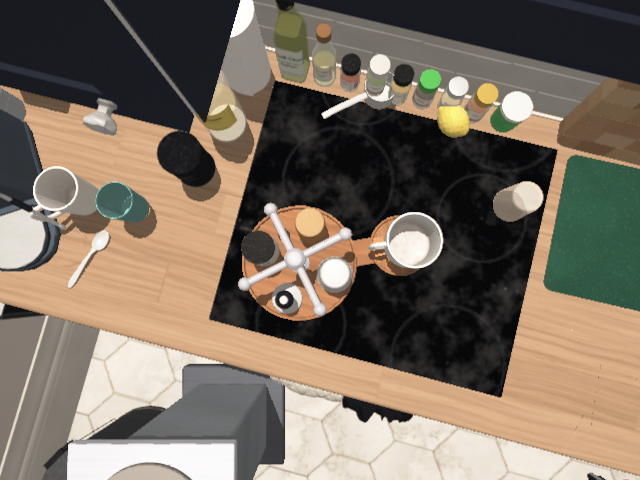

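View pics/side0.png

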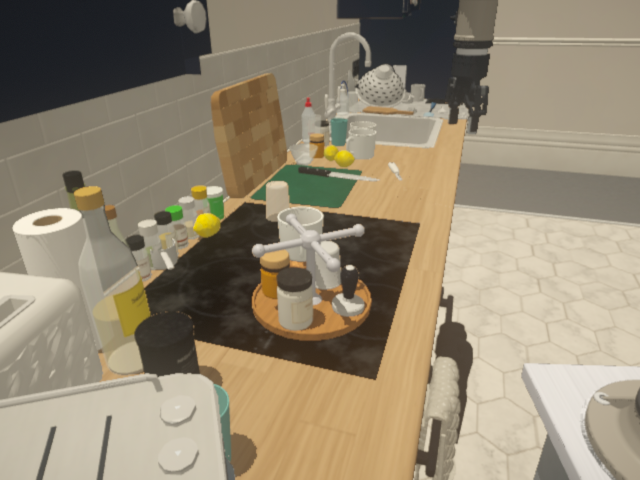

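```bash
cat > h.py <<'E'
import numpy as np,cv2
def ray(p,u,v,z):
    d=p['pose'][:3,:3]@np.linalg.solve(p['intrinsics'],[u,v,1.]);c=p['pose'][:3,3]
    return c+d*(z-c[2])/d[2]
def proj(p,X):
    X=np.atleast_2d(X);c=(X-p['pose'][:3,3])@p['pose'][:3,:3];q=c@np.array(p['intrinsics']).T
    return q[:,:2]/q[:,2:]
def circ(c,r,z,n=120):
    a=np.linspace(0,2*np.pi,n);return np.c_[c[0]+r*np.cos(a),c[1]+r*np.sin(a),0*a+z]
def wheelfit(p,ax0,th0):
    """balls' pixel centroids near prediction -> axis, wheel angle"""
    g=cv2.cvtColor(p['color'],cv2.COLOR_RGB2HSV);
    return g
E
python3 - <<'E'
from station import bot
from h import *
p=bot.read_camera('top')
B=np.array([ray(p,u,v,.145)[:2] for u,v in [(270,210),(346,234),(319.5,310),(244,285)]])
ax=B.mean(0);d=B-ax
print('ax',ax,np.hypot(*d.T),np.degrees(np.arctan2(d[:,1],d[:,0])))
im=cv2.resize(p['color'][180:340,220:460,::-1],None,fx=3.3,fy=3.3,interpolation=cv2.INTER_CUBIC)
def dr(X,c,closed=False):
    q=(proj(p,X)-[220,180])*3.3+1.15
    cv2.polylines(im,[np.int32(q*16)],closed,c,1,cv2.LINE_AA,4)
dr(circ(ax,.108,.024),(255,255,0))
for b in B: dr(circ(b,.011,.145),(0,255,0))
for a,c in [(-76,(0,0,255)),(-79,(255,0,0)),(-82,(0,255,0))]:
    t=np.radians(a);s=ax+.195*np.array([np.cos(t),np.sin(t)]);dr(circ(s,.058,.008),c)
    print(a,s)
cv2.imwrite('pics/o1.png',im)
print(bot.get_obs()['t'])
E
```

```text
ax [ 0.49074555 -0.28362626] [0.09231094 0.0942641  0.09197193 0.09333472] [  26.46146334  -63.88847939 -154.11660855  116.31902111]
-76 [ 0.53792032 -0.47283393]
-79 [ 0.52795331 -0.47504356]
-82 [ 0.51788431 -0.47672854]
1.05
```

View pics/o1.png

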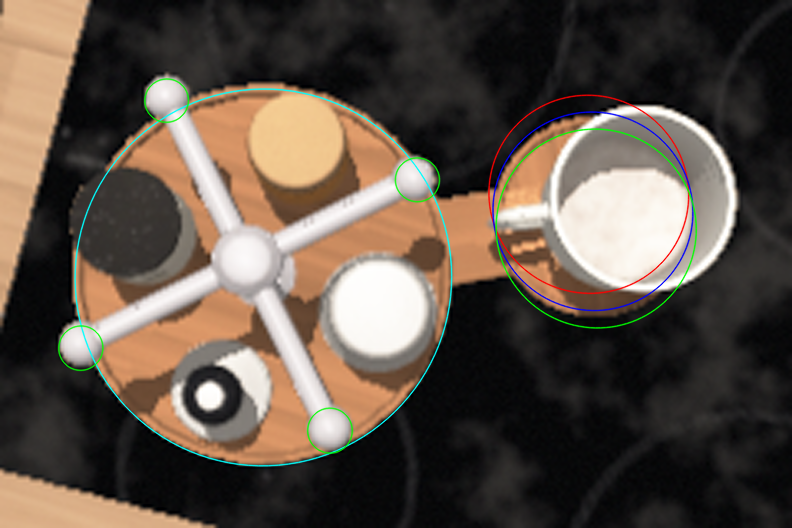

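Run:
```python
from station import bot
from h import *
from scipy.optimize import least_squares
p=bot.read_camera('top');c=p['color'].astype(int)
m=((c[:,:,0]-c[:,:,2])>35).astype(np.uint8)
# saucer outer edge: walk inward along rays from guess, in directions unblocked by the mug
g=np.array([.527,-.475]);P=[]
for a in np.radians(np.r_[20:72:3,105:152:3,163:185:3]):
    for r in np.arange(.075,.045,-.0003):
        u,v=proj(p,[g[0]+r*np.cos(a),g[1]+r*np.sin(a),.008])[0]
        if cv2.remap(m.astype(np.float32),np.float32([[u]]),np.float32([[v]]),1)[0,0]>.5:
            if r<.0745:P.append([np.degrees(a),g[0]+r*np.cos(a),g[1]+r*np.sin(a),r])
            break
P=np.array(P);print(np.round(P[:,[0,3]],4).tolist())
f=lambda s:np.hypot(P[:,1]-s[0],P[:,2]-s[1])-.058
r=least_squares(f,g,loss='soft_l1',f_scale=.001)
# tray
Q=[];t0=np.array([.4907,-.2836])
for a in np.radians(np.arange(0,360,4)):
    for rr in np.arange(.118,.098,-.0003):
        u,v=proj(p,[t0[0]+rr*np.cos(a),t0[1]+rr*np.sin(a),.024])[0]
        if cv2.remap(m.astype(np.float32),np.float32([[u]]),np.float32([[v]]),1)[0,0]>.5:
            if rr<.1175:Q.append([t0[0]+rr*np.cos(a),t0[1]+rr*np.sin(a)])
            break
Q=np.array(Q)
k=least_squares(lambda s:np.hypot(Q[:,0]-s[0],Q[:,1]-s[1])-s[2],[*t0,.108],loss='soft_l1',f_scale=.001).x
d=r.x-k[:2];d2=r.x-t0
print('saucer',r.x,np.round(r.fun,4),'tray',k,'ang',np.degrees(np.arctan2(d[1],d[0])),np.hypot(*d),np.degrees(np.arctan2(d2[1],d2[0])),bot.get_obs()['t'])
```

```text
[[20.0, 0.0564], [23.0, 0.0576], [26.0, 0.0564], [29.0, 0.0564], [32.0, 0.0561], [35.0, 0.057], [38.0, 0.0567], [41.0, 0.0564], [44.0, 0.0561], [47.0, 0.0561], [50.0, 0.0564], [53.0, 0.0567], [56.0, 0.0561], [59.0, 0.0567], [62.0, 0.0573], [65.0, 0.057], [68.0, 0.0567], [71.0, 0.0576], [123.0, 0.0717], [126.0, 0.0633], [129.0, 0.0597], [132.0, 0.0594], [135.0, 0.0594], [138.0, 0.0597], [141.0, 0.06], [144.0, 0.0603], [147.0, 0.0606], [150.0, 0.0606], [163.0, 0.0612], [166.0, 0.0603], [169.0, 0.0609], [172.0, 0.0609], [175.0, 0.0606], [178.0, 0.0606], [181.0, 0.0606], [184.0, 0.0606]]
saucer [ 0.52447781 -0.4745523 ] [ 0.0006  0.0018  0.0005  0.0004  0.      0.0008  0.0004  0.     -0.0004
 -0.0005 -0.0003 -0.0001 -0.0008 -0.0003  0.0001 -0.0003 -0.0007  0.0001
  0.012   0.0035 -0.0002 -0.0006 -0.0007 -0.0005 -0.0002  0.      0.0002
  0.0002  0.0007 -0.0003  0.0003  0.0003  0.      0.0001  0.0001  0.0001] tray [ 0.49256522 -0.28305438  0.10886916] ang -80.5387638846838 0.19413877975256127 -79.96864122664739 1.1
```

{"op": "apply_moves", "data": {"deltas": [[1, [0.08, -0.06, 0], 0], [1, [0.2, -0.15, 0], 0], [1, [0.35, -0.25, 0], 0], [1, [0.5, -0.36, 0], 0], [1, [0.65, -0.47, 0], 0], [1, [0.78, -0.56, 0], 0]], "squeeze": 20}}

```text
t: 1.7
eef_pos: [0.2912, -0.5056, 0.2315]
tool_rot: [0.0, 0.992, 0.125, 0.0]
contact_force: [0.6, -0.0, 1.3]
gripper_width: 0.003
grasp_force: 0.0
```

{"op": "apply_moves", "data": {"deltas": [[1, [0.13, -0.1, 0], 0], [1, [0.26, -0.19, 0], 0], [1, [0.39, -0.28, 0], 0], [1, [0.52, -0.37, 0], 0], [1, [0.65, -0.47, 0], 0], [1, [0.78, -0.56, 0], 0]]}}

```text
t: 2.3
eef_pos: [0.4142, -0.3592, 0.2315]
tool_rot: [0.0, 0.992, 0.124, 0.0]
contact_force: [-0.0, -0.4, 0.2]
gripper_width: -0.004
grasp_force: 0.0
```

{"op": "apply_moves", "data": {"deltas": [[1, [0.13, -0.1, 0], -0.005], [1, [0.26, -0.19, 0], -0.01], [1, [0.39, -0.28, 0], -0.018], [1, [0.52, -0.37, 0], -0.025], [1, [0.65, -0.47, 0], -0.033], [1, [0.75, -0.55, 0], -0.033], [1, [0.75, -0.55, 0], -0.033], [1, [0.75, -0.55, 0], -0.033]]}}

```text
t: 3.1
eef_pos: [0.5318, -0.2165, 0.2313]
tool_rot: [0.0, 0.974, 0.227, -0.0]
contact_force: [-1.0, -0.3, 0.5]
gripper_width: 0.001
grasp_force: 0.0
```

Run:
```python
from station import bot
from h import *
o=bot.get_obs();print(o['t'],o['eef_pos'],o['tool_rot'],o['gripper_width'],o['contact_force'])
from scipy.spatial.transform import Rotation as R
w=o['tool_rot'];M=R.from_quat([*w[1:],w[0]]).as_matrix();print(np.round(M,3))
for tg in [(.5313,-.2169,.134)]: print('units',M.T@(np.array(tg)-o['eef_pos'])/.2)
p=bot.read_camera('top');cv2.imwrite('pics/t2.png',cv2.resize(p['color'][140:380,180:500,::-1],None,fx=2,fy=2))
```

```text
3.1 [ 0.53184891 -0.21653869  0.23129502] [ 9.52687513e-05  9.73981040e-01  2.26629458e-01 -1.12927557e-04] 0.0009488526347463238 [-1.00116571 -0.28952311  0.47888421]
[[ 0.897  0.441 -0.   ]
 [ 0.441 -0.897 -0.   ]
 [-0.     0.    -1.   ]]
units [-3.13212611e-03  3.43982185e-04  4.86476010e-01]
```

View pics/t2.png

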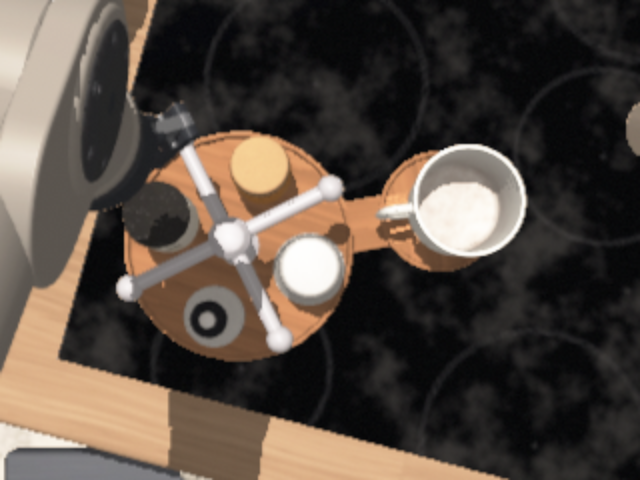

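{"op": "apply_moves", "data": {"deltas": [[1, [0, 0, 0.1], 0], [1, [0, 0, 0.24], 0], [1, [0, 0, 0.37], 0], [1, [0, 0, 0.45], 0], [1, [0, 0, 0.47], 0], [1, [0, 0, 0.47], 0]]}}

```text
t: 3.75
eef_pos: [0.531, -0.2178, 0.1371]
tool_rot: [-0.0, 0.974, 0.225, -0.001]
contact_force: [-0.1, -0.2, 0.7]
gripper_width: 0.0
grasp_force: 0.0
```

```bash
cat >> h.py <<'E'
AX=np.array([.4915,-.2833])
def plan(o,off,ths,phi=None):
    """rows: tool at radius 65mm, off m ccw of spoke at angle th (deg), tool x along spoke"""
    from scipy.spatial.transform import Rotation as R
    w=o['tool_rot'];M=R.from_quat([*w[1:],w[0]]).as_matrix();h0=np.degrees(np.arctan2(M[1,0],M[0,0]))
    for th,of in zip(ths,np.broadcast_to(off,len(ths))):
        t=np.radians(th);e=np.array([np.cos(t),np.sin(t)]);n=np.array([-e[1],e[0]])
        X=AX+.065*e+of*n
        s=M.T@np.r_[X-o['eef_pos'][:2],0]/.2
        print(th,of,np.round(s[:2],3).tolist(),round((h0-th)/360,4))
E
python3 - <<'E'
from station import bot
from h import *
o=bot.get_obs();print(o['t'],o['eef_pos'],o['contact_force'])
plan(o,[.03,.024,.02],[26.2]*3)
plan(o,.02,[23,20,17,14,11,8,5,2,-1,-4])
E
```

```text
3.75 [ 0.53100999 -0.21783224  0.13708439] [-0.12594852 -0.18551886  0.66370198]
26.2 0.03 [0.003, 0.056] -0.0005
26.2 0.024 [0.003, 0.086] -0.0005
26.2 0.02 [0.004, 0.106] -0.0005
23 0.02 [0.009, 0.125] 0.0084
20 0.02 [0.013, 0.142] 0.0168
17 0.02 [0.015, 0.16] 0.0251
14 0.02 [0.018, 0.177] 0.0334
11 0.02 [0.019, 0.195] 0.0418
8 0.02 [0.019, 0.213] 0.0501
5 0.02 [0.018, 0.231] 0.0584
2 0.02 [0.016, 0.248] 0.0668
-1 0.02 [0.014, 0.266] 0.0751
-4 0.02 [0.01, 0.284] 0.0834
```

{"op": "apply_moves", "data": {"deltas": [[1, [0, 0.03, 0], 0], [1, [0, 0.06, 0], 0], [1, [0, 0.08, 0], 0], [1, [0, 0.09, 0], 0], [1, [0, 0.1, 0], 0], [1, [0.01, 0.115, 0], 0.004], [1, [0.01, 0.125, 0], 0.008], [1, [0.01, 0.135, 0], 0.013], [1, [0.013, 0.145, 0], 0.018]]}}

```text
t: 4.65
eef_pos: [0.5472, -0.2413, 0.1373]
tool_rot: [-0.0, 0.986, 0.17, 0.0]
contact_force: [-0.0, 1.7, -0.2]
gripper_width: -0.001
grasp_force: 0.6
```

```bash
cat >> h.py <<'E'
def wheel(p,guess,tip=None):
    """wheel angle (spoke 1, deg) by best match of bright spokes/balls for given AX"""
    g=cv2.GaussianBlur(p['color'],(3,3),0).astype(float);sc=g.min(2)-1.5*(g.max(2)-g.min(2))
    best=[]
    ths=np.arange(guess-15,guess+15,.25)
    for th in ths:
        tot=0
        for k in (1,2,3):
            t=np.radians(th+90*k);e=np.array([np.cos(t),np.sin(t)]);n=np.array([-e[1],e[0]])
            r=np.linspace(.03,.1,25);X=np.array([[*(AX+a*e+b*n),.145] for a in r for b in (-.005,0,.005)])
            Y=np.array([[*(AX+a*e+b*n),.145] for a in r for b in (-.013,.013)])
            f=lambda Z:cv2.remap(sc.astype(np.float32),np.float32(proj(p,Z))[None],None,1).mean()
            tot+=f(X)-f(Y)
        best.append(tot)
    i=int(np.argmax(best));i=min(max(i,1),len(ths)-2)
    a,b,c=best[i-1:i+2];return ths[i]+.25*.5*(a-c)/(a-2*b+c),best[i]
E
python3 - <<'E'
from station import bot
from h import *
o=bot.get_obs();print(o['t'],o['eef_pos'],o['contact_force'])
p=bot.read_camera('top');print(wheel(p,22))
cv2.imwrite('pics/t3.png',cv2.resize(p['color'][140:380,180:500,::-1],None,fx=2,fy=2))
E
```

```text
4.65 [ 0.54717999 -0.24127711  0.13734266] [-0.0331365   1.67035089 -0.19522182]
(np.float64(22.267174312844872), np.float32(515.04803))
```

View pics/t3.png

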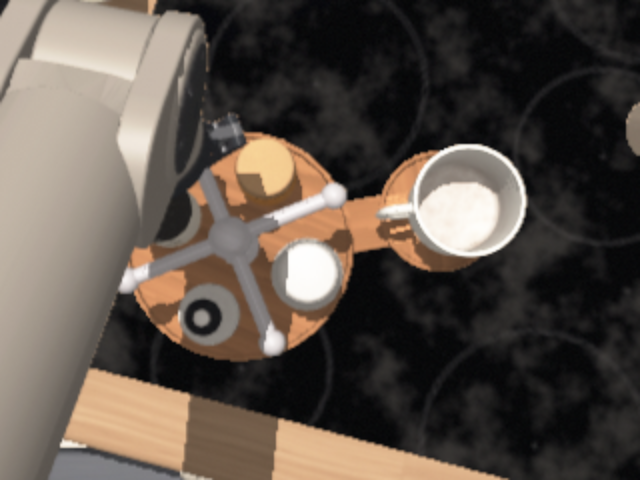

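Run:
```python
from station import bot
from h import *
plan(bot.get_obs(),.0177,[20,17,14,10,6,2,-2,-6,-10,-14,-17,-20])
```

```text
20 0.0177 [-0.008, 0.011] -0.0016
17 0.0177 [-0.004, 0.028] 0.0068
14 0.0177 [-0.0, 0.046] 0.0151
10 0.0177 [0.003, 0.069] 0.0262
6 0.0177 [0.005, 0.092] 0.0373
2 0.0177 [0.004, 0.116] 0.0484
-2 0.0177 [0.003, 0.139] 0.0595
-6 0.0177 [-0.001, 0.163] 0.0706
-10 0.0177 [-0.006, 0.186] 0.0818
-14 0.0177 [-0.012, 0.208] 0.0929
-17 0.0177 [-0.018, 0.225] 0.1012
-20 0.0177 [-0.025, 0.241] 0.1095
```

{"op": "apply_moves", "data": {"deltas": [[1, [0, 0.011, 0], 0], [1, [0, 0.028, 0], 0.007], [1, [0, 0.046, 0], 0.015], [1, [0.003, 0.069, 0], 0.026], [1, [0.005, 0.092, 0], 0.037], [1, [0.004, 0.116, 0], 0.048], [1, [0.003, 0.139, 0], 0.06], [1, [-0.001, 0.163, 0], 0.071], [1, [-0.006, 0.186, 0], 0.082], [1, [-0.012, 0.208, 0], 0.093], [1, [-0.018, 0.225, 0], 0.101], [1, [-0.025, 0.241, 0], 0.11]]}}

```text
t: 5.9
eef_pos: [0.559, -0.2889, 0.1375]
tool_rot: [0.0, 0.985, -0.174, 0.001]
contact_force: [1.8, 1.5, 0.2]
gripper_width: -0.002
grasp_force: 0.7
```

Run:
```python
from station import bot
from h import *
o=bot.get_obs();d=o['eef_pos'][:2]-AX
p=bot.read_camera('top');th,s=wheel(p,-20);print(th,s)
t=np.radians(th);off=-d[0]*np.sin(t)+d[1]*np.cos(t);print(off,d@[np.cos(t),np.sin(t)],bot.get_obs()['t'])
plan(o,off,[-22,-24,-26,-28,-30,-31,-32,-32.5])
cv2.imwrite('pics/t4.png',cv2.resize(p['color'][140:380,180:500,::-1],None,fx=2,fy=2))
```

```text
-19.30350921675563 278.7049
0.01698977529454002 0.06557369615975285 5.95
-22 0.01698977529454002 [0.001, 0.015] 0.0054
-24 0.01698977529454002 [0.003, 0.027] 0.011
-26 0.01698977529454002 [0.005, 0.038] 0.0165
-28 0.01698977529454002 [0.007, 0.05] 0.0221
-30 0.01698977529454002 [0.008, 0.062] 0.0277
-31 0.01698977529454002 [0.008, 0.068] 0.0304
-32 0.01698977529454002 [0.009, 0.073] 0.0332
-32.5 0.01698977529454002 [0.009, 0.076] 0.0346
```

View pics/t4.png

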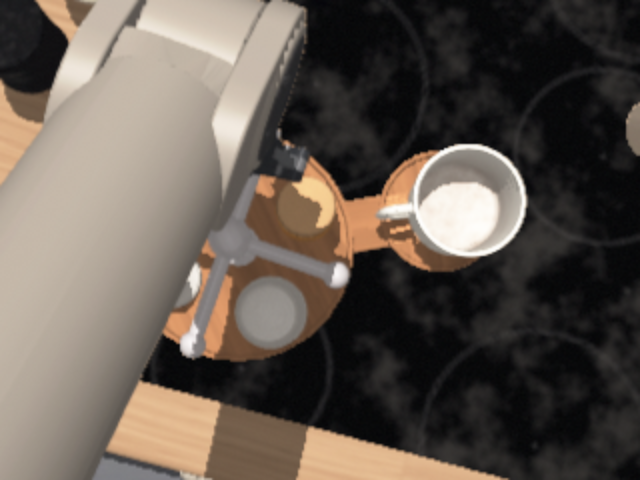

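{"op": "apply_moves", "data": {"deltas": [[1, [0, 0.012, 0], 0.003], [1, [0.003, 0.024, 0], 0.009], [1, [0.005, 0.036, 0], 0.015], [1, [0.006, 0.048, 0], 0.021], [1, [0.008, 0.058, 0], 0.026], [1, [0.008, 0.064, 0], 0.029], [1, [0.008, 0.067, 0], 0.03], [1, [0.008, 0.067, 0], 0.03]]}}

```text
t: 6.75
eef_pos: [0.5551, -0.302, 0.1373]
tool_rot: [0.0, 0.964, -0.265, -0.0]
contact_force: [2.1, 0.2, 0.7]
gripper_width: -0.001
grasp_force: 0.5
```

Run:
```python
from station import bot
from h import *
o=bot.get_obs();d=o['eef_pos'][:2]-AX
p=bot.read_camera('top');th,s=wheel(p,-30);print(th,s)
t=np.radians(th);off=-d[0]*np.sin(t)+d[1]*np.cos(t);print(off,d@[np.cos(t),np.sin(t)],bot.get_obs()['t'])
a=np.degrees(np.arctan2(d[1],d[0]));print('spoke from tip',a-np.degrees(np.arcsin(.0172/np.hypot(*d))))
q=bot.read_camera('side');print(bot.look_for(q,'honey')[:1])
for k in (1,2):
    b=[proj(p,[*(AX+.092*np.array([np.cos(t-k*np.pi/2),np.sin(t-k*np.pi/2)])),.145])[0]]
    print(b)
plan(o,off,[th-1,th-2,th-3,th-4,-35.4])
cv2.imwrite('pics/t5.png',cv2.resize(p['color'][180:340,240:400,::-1],None,fx=3.5,fy=3.5,interpolation=cv2.INTER_CUBIC))
```

```text
-31.340159721672535 179.61807
0.01710679291988673 0.06409174409027489 6.8
spoke from tip -31.423499801415062
[{'point': [0.5115, -0.3317, 0.065], 'confidence': 0.85}]
[array([342.66623145, 287.91690152])]
[array([265.47318615, 307.22912744])]
-32.340159721672535 0.01710679291988673 [0.006, 0.006] 0.0044
-33.340159721672535 0.01710679291988673 [0.007, 0.011] 0.0072
-34.340159721672535 0.01710679291988673 [0.008, 0.017] 0.01
-35.340159721672535 0.01710679291988673 [0.009, 0.023] 0.0127
-35.4 0.01710679291988673 [0.01, 0.023] 0.0129
```

View pics/t5.png

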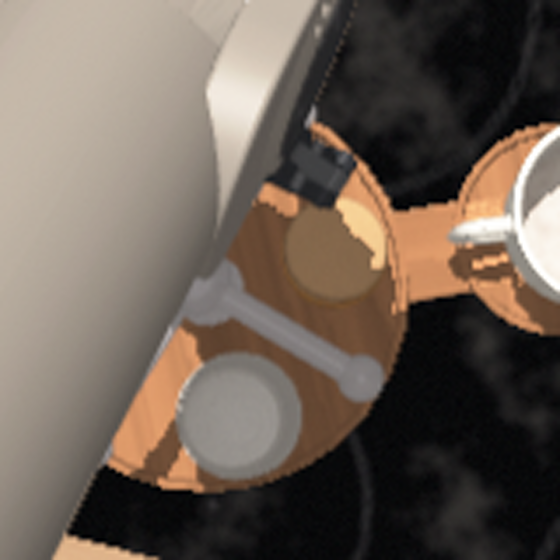

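{"op": "apply_moves", "data": {"deltas": [[1, [0.002, 0.006, 0], 0.003], [1, [0.003, 0.012, 0], 0.006], [1, [0.003, 0.017, 0], 0.009], [1, [0.003, 0.021, 0], 0.011], [1, [0.003, 0.022, 0], 0.012], [1, [0.003, 0.022, 0], 0.012], [1, [0.003, 0.022, 0], 0.012]]}}

```text
t: 7.6
eef_pos: [0.5534, -0.3061, 0.1373]
tool_rot: [0.0, 0.954, -0.301, -0.0]
contact_force: [1.8, 0.8, 0.6]
gripper_width: -0.004
grasp_force: 0.4
```

Run:
```python
from station import bot
from h import *
o=bot.get_obs();d=o['eef_pos'][:2]-AX
p=bot.read_camera('top');th,s=wheel(p,-35);print(th,s,bot.get_obs()['t'])
a=np.degrees(np.arctan2(d[1],d[0]));print('spoke from tip',a-np.degrees(np.arcsin(.0171/np.hypot(*d))),o['contact_force'])
```

```text
-34.39221215993166 146.99109 7.65
spoke from tip -35.22062420477405 [1.78906438 0.76216999 0.59527079]
```

{"op": "apply_moves", "data": {"deltas": [[1, [0, -0.02, 0], 0], [1, [0, -0.07, 0], 0], [1, [0, -0.1, 0], 0], [1, [0, -0.1, -0.1], 0], [1, [0, -0.1, -0.25], 0], [1, [0, -0.1, -0.42], 0], [1, [0, -0.1, -0.53], 0], [1, [-0.15, -0.2, -0.55], 0], [1, [-0.35, -0.33, -0.55], 0], [1, [-0.55, -0.46, -0.55], 0], [1, [-0.7, -0.57, -0.55], 0], [1, [-0.72, -0.57, -0.55], 0]]}}

```text
t: 8.85
eef_pos: [0.5004, -0.1239, 0.2475]
tool_rot: [-0.001, 0.955, -0.297, -0.001]
contact_force: [1.0, -0.4, 0.1]
gripper_width: -0.001
grasp_force: 0.0
```

Run:
```python
from station import bot
from h import *
o=bot.get_obs();print(o['eef_pos'])
p=bot.read_camera('top');print(wheel(p,-35),bot.get_obs()['t'])
t=np.radians(-35.4)
im=cv2.resize(p['color'][180:340,220:460,::-1],None,fx=3.3,fy=3.3,interpolation=cv2.INTER_CUBIC)
def dr(X,c):
    cv2.polylines(im,[np.int32(((proj(p,X)-[220,180])*3.3+1.15)*16)],False,c,1,cv2.LINE_AA,4)
for k in range(4):
    e=np.array([np.cos(t+k*np.pi/2),np.sin(t+k*np.pi/2)]);dr(circ(AX+.092*e,.011,.145),(0,255,0))
    dr(np.array([[*AX,.145],[*(AX+.1*e),.145]]),(0,0,255))
s=np.radians(-80.4);e=np.array([np.cos(s),np.sin(s)]);dr(circ(AX+.07*e,.0275,.105),(255,255,0));dr(circ(AX+.195*e,.058,.008),(255,255,0))
cv2.imwrite('pics/t6.png',im)
```

```text
[ 0.50041549 -0.12385763  0.24747648]
(np.float64(-35.39505510032177), np.float32(623.27136)) 8.9
```

View pics/t6.png

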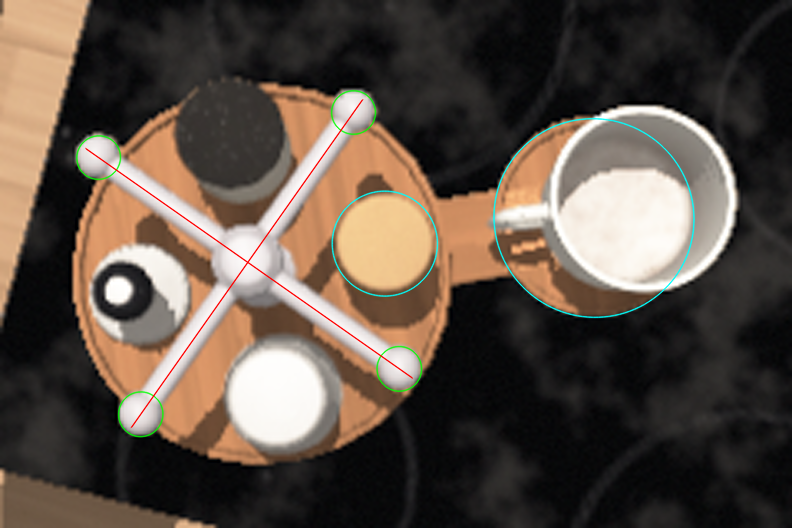

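The picture shows the wheel matching its target: the overlaid balls and spokes coincide. The honey lid (385,243) sits inside the target circle in line with the saucer, and the arm is clear.

```bash
python3 -c "
from station import bot
print(bot.hand_in())"
```

```text
the job is handed in; nothing more can be done
None
```

The honey jar is now in line between the wheel's post and the mug: the last top-camera measurement put the wheel at its −35.4° target to within 0.1° (the target itself is good to about half a degree). The arm is clear of everything, and the job was handed in at about 9 s.

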